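Gauge the printed spool spindles

TASK

Check the two orange printed spindles in the blue gap gauge, one at a time and upright: push the barrel between the jaws from the flared end and, if it goes in, slide it right through and out of the other end; if the jaws stop it, do not force it but lift it away. Stand a spindle that went through on top of the narrow raised wooden ledge and one that was stopped in the red tray, putting the first away before you take the other. Leave the mouse, the rook and the caliper alone.

Things in the scene. Friction and masses are not known exactly. Their poses are not given: they have to be found in the camera images.
- spindle_a: orange 3D-printed spindle, upright on the build plate. From the foot up: round barrel 70 mm tall (40 to 45 mm across: only the gauge tells if it is right), flange 56 mm across, 6 mm thick, round grip neck 34 mm across, 39 mm tall; 115 mm in all, 120 g. Origin: centre of the foot's underside; z up along its axis. The two look alike; which stands where varies.
- spindle_b: orange 3D-printed spindle, upright on the build plate. From the foot up: round barrel 70 mm tall (40 to 45 mm across: only the gauge tells if it is right), flange 56 mm across, 6 mm thick, round grip neck 34 mm across, 39 mm tall; 115 mm in all, 120 g. Origin: centre of the foot's underside; z up along its axis. The two look alike; which stands where varies.
- gauge: fixed: aluminium base 110 x 124 x 8 mm, two blue upright jaws (tops 50 mm above the table, yellow marks) across a gap open above and at both ends. The gap runs along x: 42 mm wide (in y) from x = -16 to its plain end at x = +26 mm, and flares to about 66 mm at the entry end, x = -46. Origin: on the table inside the gap; z up. Slide in towards +x.
- ledge: fixed pine ledge, a beam 180 mm long (its x axis) and 50 mm wide (y) with its flat top 70 mm above the table, standing on a green paper strip. Origin: on the table under the beam's centre.
- reject_tray: fixed red open tray, 130 x 130 mm outside, walls 4 mm thick and 25 mm high, floor about 4 mm thick. Origin: centre of its underside.
- build_plate: fixed dark steel printer build plate, 230 (x) x 130 (y) x 4 mm with a small tab at +x, on which the spindles stand 110 mm apart or so. Origin: centre of its underside.
- rook: loose red printed chess rook, 65 mm tall, 44 mm across, bystander. Origin: centre of its underside.
- mouse: loose black computer mouse, 105 x 60 x 26 mm, bystander. Origin: centre of its underside.
- caliper: loose steel caliper lying flat, 170 mm long, bystander. Origin: under the middle of its bar.
Mind the look-alikes: they are no part of the job. What is shaped like the ledge but purple is not meant.

How it is judged (in metres and radians):
On the way, in this order (a step that is already met when the one before it is completed fails the run):
1. one spindle is tried in the gauge: its barrel slides to the middle of the gap, or the jaws stop it (((x of spindle_b in the frame of gauge between -0.01 and 0.01 m and y of spindle_b in the frame of gauge between -0.004 and 0.004 m and z of spindle_b in the frame of gauge between 0.004 and 0.035 m and angle between spindle_b's own z axis and vertical below 0.2 rad) or (contact force between spindle_a and gauge above 1 N and x of spindle_a in the frame of gauge between -0.06 and 0.06 m and y of spindle_a in the frame of gauge between -0.01 and 0.01 m and z of spindle_a in the frame of gauge between 0.004 and 0.056 m and angle between spindle_a's own z axis and vertical below 0.3 rad))), for 0.04 s.
2. it leaves the gauge: slid out of the unflared end, or lifted away if it was stopped (((x of spindle_b in the frame of gauge between 0.042 and 0.15 m and y of spindle_b in the frame of gauge between -0.03 and 0.03 m and z of spindle_b in the frame of gauge between -0.002 and 0.045 m) or (z of spindle_a in the frame of gauge above 0.07 m and (x of spindle_b in the frame of build_plate between -0.12 and 0.12 m and y of spindle_b in the frame of build_plate between -0.07 and 0.07 m and z of spindle_b in the frame of build_plate below 0.02 m)))), for 0.04 s.
3. with the first one standing where it belongs, the other is tried in the gauge ((((x of spindle_b in the frame of ledge between -0.085 and 0.085 m and y of spindle_b in the frame of ledge between -0.023 and 0.023 m and z of spindle_b in the frame of ledge between 0.064 and 0.075 m and angle between spindle_b's own z axis and vertical below 0.12 rad and linear speed of spindle_b below 0.03 m/s) and (contact force between spindle_a and gauge above 1 N and x of spindle_a in the frame of gauge between -0.06 and 0.06 m and y of spindle_a in the frame of gauge between -0.01 and 0.01 m and z of spindle_a in the frame of gauge between 0.004 and 0.056 m and angle between spindle_a's own z axis and vertical below 0.3 rad)) or ((x of spindle_a in the frame of reject_tray between -0.055 and 0.055 m and y of spindle_a in the frame of reject_tray between -0.055 and 0.055 m and z of spindle_a in the frame of reject_tray between 0 and 0.01 m and angle between spindle_a's own z axis and vertical below 0.12 rad and linear speed of spindle_a below 0.03 m/s) and (x of spindle_b in the frame of gauge between -0.01 and 0.01 m and y of spindle_b in the frame of gauge between -0.004 and 0.004 m and z of spindle_b in the frame of gauge between 0.004 and 0.035 m and angle between spindle_b's own z axis and vertical below 0.2 rad)))), for 0.04 s.
4. it leaves the gauge in the same way ((((x of spindle_b in the frame of ledge between -0.085 and 0.085 m and y of spindle_b in the frame of ledge between -0.023 and 0.023 m and z of spindle_b in the frame of ledge between 0.064 and 0.075 m and angle between spindle_b's own z axis and vertical below 0.12 rad and linear speed of spindle_b below 0.03 m/s) and z of spindle_a in the frame of gauge above 0.07 m) or ((x of spindle_a in the frame of reject_tray between -0.055 and 0.055 m and y of spindle_a in the frame of reject_tray between -0.055 and 0.055 m and z of spindle_a in the frame of reject_tray between 0 and 0.01 m and angle between spindle_a's own z axis and vertical below 0.12 rad and linear speed of spindle_a below 0.03 m/s) and (x of spindle_b in the frame of gauge between 0.042 and 0.15 m and y of spindle_b in the frame of gauge between -0.03 and 0.03 m and z of spindle_b in the frame of gauge between -0.002 and 0.045 m)))), for 0.04 s.
At the end, for the whole second after the job is handed in: The spindle that passes the gauge stands upright (within 7 degrees) and still on the ledge top, its axis within 23 mm of the beam's centre line and 85 mm of its middle; the one that does not stands upright and still on the floor of the red tray (x of spindle_b in the frame of ledge between -0.085 and 0.085 m and y of spindle_b in the frame of ledge between -0.023 and 0.023 m and z of spindle_b in the frame of ledge between 0.064 and 0.075 m and angle between each of spindle_b, spindle_a's own z axis and vertical below 0.12 rad and linear speed of each of spindle_b, spindle_a below 0.03 m/s and x of spindle_a in the frame of reject_tray between -0.055 and 0.055 m and y of spindle_a in the frame of reject_tray between -0.055 and 0.055 m and z of spindle_a in the frame of reject_tray between 0 and 0.01 m and angular speed of each of spindle_a, spindle_b below 0.2 rad/s); the robot touches nothing.
It fails at once if the rook is disturbed (moved over 25 mm) (distance of rook from where it was at the start of the episode above 0.025 m).
It fails at once if the mouse is disturbed (moved over 25 mm) (distance of mouse from where it was at the start of the episode above 0.025 m).
It fails at once if the caliper is disturbed (moved over 25 mm) (distance of caliper from where it was at the start of the episode above 0.025 m).
It fails at once if a spindle is forced against the gauge (over 60 N) (contact force between any of spindle_a, spindle_b and gauge above 60 N).
It also fails if it takes over 72 s, if anything falls off the work surface, if the arm or the gripper's body presses on something with over 40 N, if the wrist force passes 120 N, or if a joint passes its speed limit or range.

ROBOT

A 6-joint arm with a two-finger parallel gripper is mounted at the origin on the work surface. World frame = base frame: x ahead of the robot, y to its left, z up, the work surface at z = 0. Lengths are in m, angles in degrees, forces in N, time in s.
With the tool pointing down it reaches from about 0.4 to 0.825 m from the base axis. Payload 7 kg.
Tool frame: the origin (TCP) lies at the very end of the fingers, on their centre line; the grasp point (between the pads) lies behind it (r.grasp_offset is the z of the grasp point in the tool frame, in m); z points along the fingers, y is the direction in which the jaws open and shut (so a half turn about z gives the same grasp; the last joint's range is limited). The gripper opens to 88 mm and grips with 3 to 60 N. Pads are 19 mm wide; open, the fingers measure 130 mm over their backs; the gripper's body (78 mm by 193 mm) begins 47 mm behind the grasp point.
Start: joints at [-53.91, 20.546, 0.682, 0, -70.136, -16.507], TCP at [0.226, -0.636, 0.203] pointing down, gripper open.
Joint ranges: [-176.03, 176.03], [-82.01, 121.73], [-58.28, 71.71], [-173.87, 95.51], [-174.79, -0.11], [-173.66, 173.66]. Speed limits (degrees/s): [136.94, 136.94, 172.46, 180, 180, 180].

INTERFACE

Orientations are given as [roll, pitch, yaw] about the fixed x, y, z axes, in that order (R = Rz(yaw) Ry(pitch) Rx(roll)).
In Python, from plant import r gives the robot as it stands. The module is installed in compiled form; this text tells all that it offers.
- The arm moves only by the tool servo_tool, never from a script. Its argument "targets" is a list of rows, each an object of numbers: "dx", "dy", "dz": the shift along the world's x, y, z in cm; "spin": the turn about the world's z in rad; "grip": the opening in per cent of the stroke, from 0 (shut) to 100 (fully open). A call has exactly 10 rows; each row is the pose to reach, as a shift and turn from the pose commanded when the call began; what a row does not reach only later rows make up. A row lasts 1/12 s, in which the tool goes at most 41.7 mm and 7.16 degrees, less where a joint would pass 70% of its speed; a pose out of reach is approached as far as the arm can. A call with a gripper value outside its range is refused whole. The fingers move at their own pace and stop on an object; "squeeze" is the grip in N (left out, the last holds). Time passes only in rows, so rows that repeat a pose let the fingers close, or fill a call up. It gives the time, the measured TCP pose, the force and the opening at its end, in the units of the state.
- r.get_state(): the state, without advancing time (a new reading comes with each control period).
- r.capture(name): name is "side" or "top" or "wrist"; returns the picture (400x640x3 uint8, blue, green, red); there is no depth.
- r.get_calibration(name): a dict with "K" (3x3 intrinsics, pixels), "extrinsics" (4x4, takes a point from camera to world coordinates). Camera axes: x right, y down, z forward; pixel columns grow to the right and rows downward; lengths in m; the calibration is good to about 2 mm. A picture is of the moment at which its call begins: read the wrist's pose just before it. get_calibration takes no time and is no camera call; for the wrist camera it gives the pose at the moment of the call.
- r.close_job(): hands the job in, once; it reports no verdict.
Trained networks look in the newest picture that a camera, given by its name, has taken for a name from the list of things; names that differ only in an ending like _2 or _b are one class to them, and where a whole thing is asked for, a point or a joint stands for the part that bears it (a point fixed in the world has none). Each returns a list of dicts, best first, with "p" (0 to 1); they miss things now and then, are a little off and sometimes report something else, mostly with a low value. They report only what shows in the picture. A call takes as long as a camera call. They do not tell look-alikes from the thing itself.
- r.cut_out(name, camera): "mask" (400x640 bool, what is visible of it) and "extent" ([left, top, right, bottom] in pixels, round what is visible of it).
The state is a dict: "time_s": time; "joints": joint angles; "qd": joint speeds; "joint_torque": joint torques, N m; "tcp_pos": TCP position; "eef_rot": TCP orientation; "contact_force": force on the tool from outside, world axes, zero at the start; "moment": the same for the moment, N m; "gripper_width": finger opening in m.
Only numpy, scipy, OpenCV 4.12 (cv2) and the standard library are available. Lean on these libraries where they do the work, as an engineer would, in place of code of your own. Each camera call takes 0.05 s, during which the arm holds its last target. There are 200 camera calls.

## Working session

There is one attempt and no reset: what is moved stays moved. The work goes in short steps, Python scripts to look and compute and a tool call to move; the robot and the scene stay as the last step left them, time stands still between calls to the robot, and variables do not carry over. Pictures are saved under pics/ and viewed, about 8 in all and at most 12, crops included, and the job is handed in when it is done.

Besides the shell and the picture viewer there is one more tool, called after "Emit:" as name([rows], argument=value, ...), one row to a line, values as JSON. servo_tool: Moves the arm, as the interface text tells. Its arguments: {"type":"object","properties":{"targets":{"type":"array"},"squeeze":{"type":"number"}},"required":["targets"]}

```bash
mkdir -p pics; cat > h.py <<'E'
from plant import r
import numpy as np, cv2
def cal(c):
    d=r.get_calibration(c); return np.array(d["K"]),np.array(d["extrinsics"])
def ray(c,u,v,z,k=None):
    K,T=k or cal(c); d=T[:3,:3]@np.linalg.inv(K)@np.array([u,v,1.]); o=T[:3,3]
    return (o+d*(z-o[2])/d[2]).round(4)
def proj(c,p,k=None):
    K,T=k or cal(c); q=K@(T[:3,:3].T@(np.array(p,float)-T[:3,3])); return (q[:2]/q[2]).round(1)
E
python3 - <<'E'
from h import *
a=r.capture("top"); b=r.capture("side")
cv2.imwrite("pics/top.png",a); cv2.imwrite("pics/side.png",b)
s=r.get_state(); print({k:np.round(v,3).tolist() for k,v in s.items()}, r.grasp_offset)
for c in("top","side"):
    K,T=cal(c);print(c,K.tolist(),T.round(3).tolist())
    for n in("spindle_a","gauge","ledge","reject_tray","build_plate","rook","mouse","caliper"):
        print(c,n,[(round(d["p"],2),[int(x) for x in d["extent"]],int(d["mask"].sum())) for d in r.cut_out(n,c)])
E
```

```text
{'time_s': 0.1, 'joints': [-53.91, 20.59, 0.641, -0.019, -70.134, -16.506], 'qd': [-0.091, -0.098, 0.137, -0.06, -0.03, -0.052], 'joint_torque': [-0.001, -58.416, 29.375, 7.016, 0.01, -0.0], 'tcp_pos': [0.226, -0.636, 0.202], 'eef_rot': [179.915, -0.006, -160.423], 'contact_force': [0.219, 1.098, -0.099], 'moment': [-0.01, -0.023, -0.006], 'gripper_width': 0.087} -0.0188
top [[489.1675715907014, 0.0, 323.4755600004609], [0.0, 489.1675715907014, 196.30542469000045], [0.0, 0.0, 1.0]] [[-0.021, -0.982, 0.19, 0.249], [-1.0, 0.022, 0.0, 0.024], [-0.004, -0.19, -0.982, 1.247], [0.0, 0.0, 0.0, 1.0]]
top spindle_a [(0.84, [426, 126, 452, 153], 499), (0.78, [436, 173, 457, 194], 433)]
top gauge [(0.68, [317, 158, 359, 205], 1951)]
top ledge [(0.93, [176, 206, 262, 247], 3305), (0.65, [145, 294, 239, 339], 3762)]
top reject_tray [(0.74, [211, 127, 271, 185], 2612)]
top build_plate [(0.89, [399, 118, 470, 218], 3581)]
top rook [(0.56, [417, 232, 432, 247], 238)]
top mouse [(0.94, [359, 81, 396, 119], 813)]
top caliper [(0.77, [275, 79, 337, 108], 655)]
side [[406.7783201185756, 0.0, 310.8469053762275], [0.0, 406.7783201185756, 193.91249638992824], [0.0, 0.0, 1.0]] [[-0.992, -0.082, 0.091, 0.407], [-0.121, 0.541, -0.832, 0.906], [0.019, -0.837, -0.547, 0.637], [0.0, 0.0, 0.0, 1.0]]
side spindle_a [(0.91, [316, 122, 336, 161], 470), (0.9, [276, 121, 295, 161], 467)]
side gauge [(0.89, [278, 177, 325, 214], 1244)]
side ledge [(0.86, [419, 267, 480, 382], 5361), (0.62, [309, 235, 363, 336], 4235)]
side reject_tray [(0.84, [213, 233, 288, 292], 2947)]
side build_plate [(0.92, [262, 150, 343, 170], 1224), (0.48, [201, 195, 230, 234], 460)]
side rook [(0.7, [353, 152, 364, 175], 251)]
side mouse [(0.58, [216, 164, 258, 179], 512)]
side caliper [(0.57, [201, 190, 227, 233], 436)]
```

View pics/top.png

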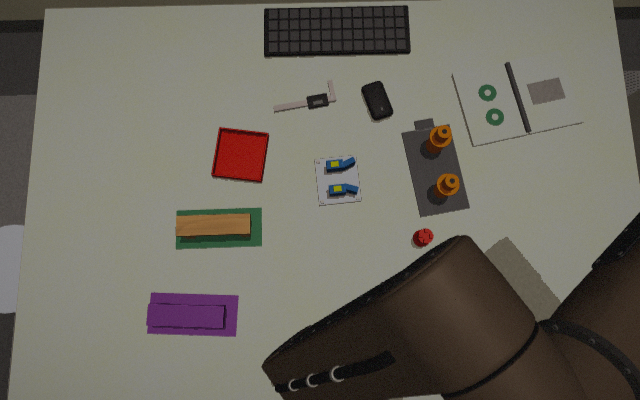

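View pics/side.png

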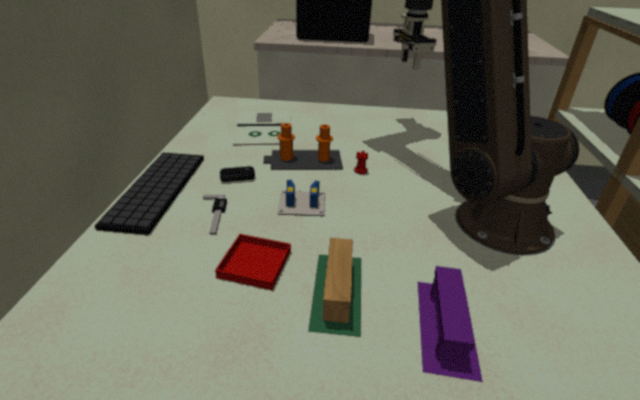

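The pine ledge on green (top view, around 215,227) is the one meant: it has the wood colour and green strip. The purple one at (190,316) is the look-alike. The gauge's flare faces image right (world −y), and the spindles stand at (440,136) and (448,184).

```bash
python3 - <<'E'
from h import *
r.capture("top");a=cv2.imread("pics/top.png")
def rect(n,z,i=0):
    m=r.cut_out(n,"top")[i]["mask"].astype(np.uint8)
    c=max(cv2.findContours(m,0,2)[0],key=cv2.contourArea)
    p=np.array([ray("top",*q[0],z)[:2] for q in c],np.float32)
    q=cv2.minAreaRect(p*1000);print(n,np.round(q[0]),np.round(q[1]),round(q[2],1))
rect("gauge",0.004);rect("ledge",0.06);rect("reject_tray",0.025);rect("build_plate",0.004)
h=cv2.cvtColor(a,cv2.COLOR_BGR2HSV)
def comps(m,z,nm,x0,x1,y0,y1,mn):
    k=np.zeros_like(m);k[y0:y1,x0:x1]=m[y0:y1,x0:x1]
    n,l,s,c=cv2.connectedComponentsWithStats(k)
    for i in range(1,n):
        if s[i,4]>=mn: print(nm,c[i].round(1),s[i,4],ray("top",*c[i],z))
comps(cv2.inRange(h,(22,120,100),(35,255,255)),0.05,"yellow",315,365,155,210,4)
comps(cv2.inRange(h,(8,80,60),(25,255,255)),0.07,"wood",170,270,200,250,100)
m=cv2.inRange(h,(8,80,60),(25,255,255));k=np.zeros_like(m);k[200:250,170:270]=m[200:250,170:270]
c=max(cv2.findContours(k,0,2)[0],key=cv2.contourArea);q=cv2.minAreaRect(np.array([ray("top",*p[0],.07)[:2] for p in c],np.float32)*1000);print(q)
for n in ("spindle_a",):
    for d in r.cut_out(n,"top"): print(d["extent"])
print(ray("top",445,132,.119),ray("top",452.5,183,.119))
print("rook",ray("top",424,237,.06),"mouse",ray("top",377,100,.02))
b=cv2.resize(a[110:260,160:480],None,fx=2.5,fy=2.5,interpolation=cv2.INTER_CUBIC);cv2.imwrite("pics/c1.png",b)
E
```

```text
gauge [533. -13.] [125. 110.] 4.8
ledge [202. 342.] [213.  95.] 86.9
reject_tray [601. 238.] [133. 135.] 81.7
build_plate [ 566. -266.] [256. 131.] 9.4
yellow [334.2 163.5] 42 [ 0.5645 -0.0048  0.05  ]
yellow [337.1 188.2] 39 [ 0.5005 -0.0103  0.05  ]
wood [212.5 224.3] 1516 [0.4136 0.2948 0.07  ]
((413.6998596191406, 295.03948974609375), (50.238441467285156, 177.89703369140625), 0.7836921811103821)
[427.4, 126.8, 450.9, 150.9]
[ 0.6186 -0.2717  0.119 ] [ 0.4926 -0.2808  0.119 ]
rook [ 0.3726 -0.218   0.06  ] mouse [ 0.7437 -0.1235  0.02  ]
```

View pics/c1.png

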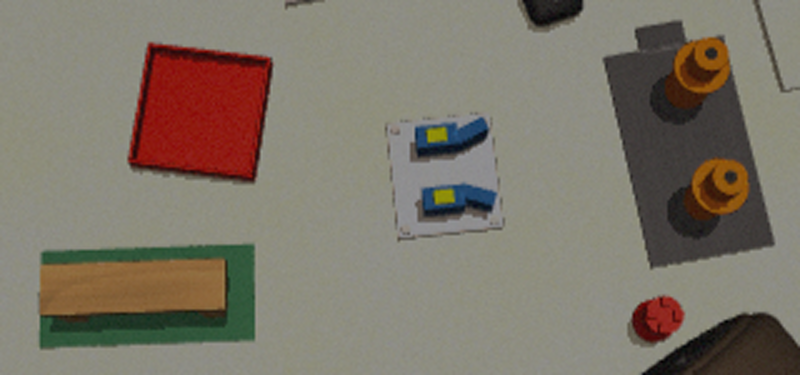

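Emit:
servo_tool([
  {"dx":2,"dy":2,"dz":3,"spin":0,"grip":100},
  {"dx":5,"dy":5,"dz":4,"spin":-0.05,"grip":100},
  {"dx":7,"dy":8,"dz":5,"spin":-0.1,"grip":100},
  {"dx":9,"dy":11,"dz":6,"spin":-0.15,"grip":100},
  {"dx":11,"dy":14,"dz":7,"spin":-0.2,"grip":100},
  {"dx":13,"dy":17,"dz":8,"spin":-0.25,"grip":100},
  {"dx":15,"dy":20,"dz":9,"spin":-0.257,"grip":100},
  {"dx":17,"dy":23,"dz":10,"spin":-0.257,"grip":100},
  {"dx":19,"dy":26,"dz":10,"spin":-0.257,"grip":100},
  {"dx":21,"dy":29,"dz":10,"spin":-0.257,"grip":100},
])

```text
time_s: 2.03
tcp_pos: [0.4372, -0.3445, 0.3045]
eef_rot: [-179.9, 0.1, -175.1]
contact_force: [1.7, -0.7, 0.0]
gripper_width: 0.0879
```

Emit:
servo_tool([
  {"dx":2,"dy":3,"dz":1},
  {"dx":4,"dy":6,"dz":2},
  {"dx":6,"dy":9,"dz":2},
  {"dx":8,"dy":12,"dz":2},
  {"dx":9,"dy":14,"dz":2},
  {"dx":9,"dy":16,"dz":2},
  {"dx":9,"dy":16,"dz":2},
  {"dx":9,"dy":16,"dz":2},
  {"dx":9,"dy":16,"dz":2},
  {"dx":9,"dy":16,"dz":2},
])

```text
validation failed for argument at $.ta...
```

```bash
python3 - <<'E'
from h import *
K,T=cal("wrist");a=r.capture("wrist");s=r.get_state();print(s["tcp_pos"],s["eef_rot"]);print(K[0,0],T.round(3).tolist())
cv2.imwrite("pics/w1.png",a)
for n in("spindle_a","gauge"):
  print(n,[(round(d["p"],2),np.round(d["extent"]).tolist()) for d in r.cut_out(n,"wrist")])
for p in [(.533,-.0125,.05),(.6186,-.2717,.119),(.4926,-.2808,.119)]:print(p,proj("wrist",p,(K,T)))
E
```

```text
[ 0.43992711 -0.3406323   0.30396786] [ 1.79972675e+02  1.60647501e-01 -1.75025435e+02]
344.8039237919977 [[-0.084, 0.957, 0.277, 0.362], [0.996, 0.081, 0.023, -0.351], [-0.001, 0.278, -0.961, 0.485], [0.0, 0.0, 0.0, 1.0]]
spindle_a [(0.93, [348.0, 267.0, 388.0, 337.0]), (0.7, [350.0, 195.0, 391.0, 249.0])]
gauge []
(0.533, -0.0125, 0.05) [558.5 253.4]
(0.6186, -0.2717, 0.119) [369.9 324.2]
(0.4926, -0.2808, 0.119) [375.5 227.8]
```

View pics/w1.png

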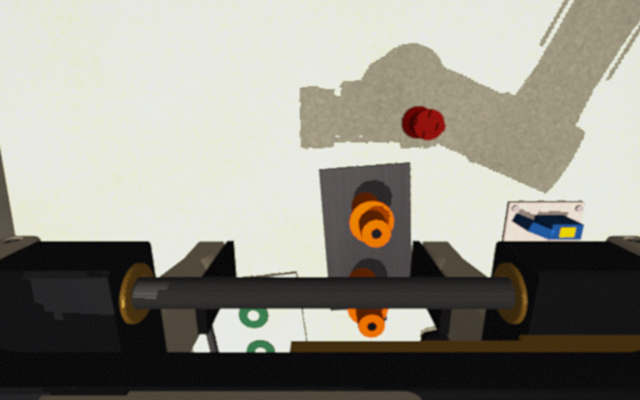

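The wrist view shows the near spindle's top at (376,233), the far one at (372,326), and part of the gauge at right (545,225). I'll look at the gauge from above next.

Emit:
servo_tool([
  {"dx":0,"dy":4,"dz":0,"spin":0,"grip":100},
  {"dx":0,"dy":8,"dz":0,"spin":0,"grip":100},
  {"dx":1,"dy":12,"dz":0,"spin":0,"grip":100},
  {"dx":2,"dy":16,"dz":0,"spin":0,"grip":100},
  {"dx":3,"dy":20,"dz":0,"spin":0,"grip":100},
  {"dx":4,"dy":24,"dz":0,"spin":0,"grip":100},
  {"dx":4,"dy":28,"dz":0,"spin":0,"grip":100},
  {"dx":4,"dy":32,"dz":0,"spin":0,"grip":100},
  {"dx":4,"dy":33,"dz":0,"spin":0,"grip":100},
  {"dx":4,"dy":33,"dz":0,"spin":0,"grip":100},
])

```text
time_s: 3.02
tcp_pos: [0.4763, -0.0141, 0.3035]
eef_rot: [180.0, 0.0, -175.0]
contact_force: [0.3, -0.3, -0.3]
gripper_width: 0.0881
```

```bash
python3 - <<'E'
from h import *
k=None
K,T=cal("wrist");k=(K,T);a=r.capture("wrist");s=r.get_state();print(s["tcp_pos"],s["eef_rot"],s["qd"].max() if hasattr(s["qd"],"max") else "")
cv2.imwrite("pics/w2.png",cv2.resize(a[100:300,200:440],None,fx=3,fy=3,interpolation=cv2.INTER_CUBIC))
h=cv2.cvtColor(a,cv2.COLOR_BGR2HSV);m=cv2.inRange(h,(22,120,100),(35,255,255))
n,l,st,c=cv2.connectedComponentsWithStats(m)
for i in range(1,n):
  if st[i,4]>30:
    ct=cv2.findContours((l==i).astype(np.uint8),0,1)[0][0]
    p=np.array([ray("wrist",*q[0],.05,k)[:2] for q in ct],np.float32)*1000
    print(c[i],st[i],ray("wrist",*c[i],.05,k),cv2.minAreaRect(p))
print([d["extent"] for d in r.cut_out("gauge","wrist")])
# gauge template overlay points
E
```

```text
[ 0.47624597 -0.01537631  0.30345107] [-1.79992703e+02  5.60798476e-03 -1.75016900e+02] 0.9255651730294426
[324.91925466 183.9378882 ] [318 179  15  11 161] [ 0.5011 -0.0097  0.05  ] ((501.201171875, -9.563496589660645), (13.326913833618164, 18.170574188232422), 4.993879318237305)
[324.65957447 230.44680851] [318 226  15  10 141] [ 0.5649 -0.0043  0.05  ] ((564.9373779296875, -3.884852409362793), (12.960464477539062, 18.876628875732422), 5.000514030456543)
[[281.4, 159.0, 361.4, 241.7]]
```

View pics/w2.png

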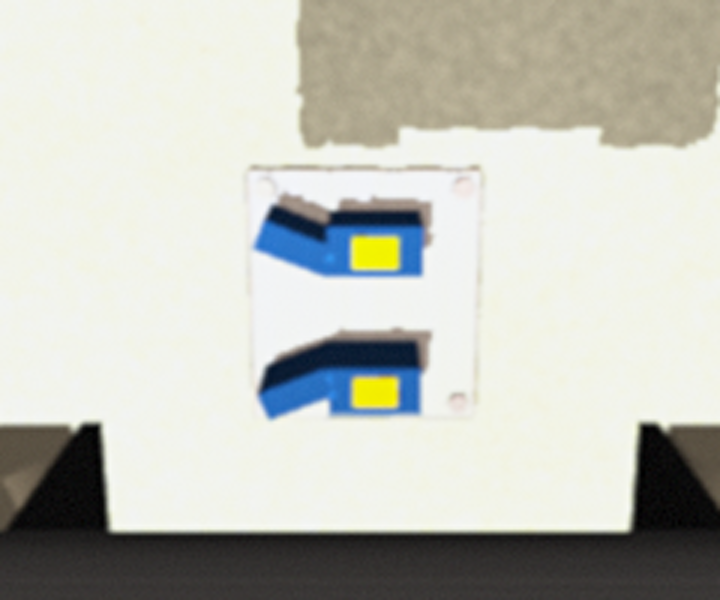

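```bash
python3 - <<'E'
from h import *
K,T=cal("wrist");k=(K,T);a=cv2.imread("pics/w2.png")
for u in(360,375,390):
  g=a[:,u].astype(int); d=g[:,0]-0; 
  # edges: blue top lower boundary (upper jaw), blue top upper boundary (lower jaw)
  sat=g.max(1)-g.min(1)
  e1=[y for y in range(262,300) if sat[y]>90>=sat[y+1]][:1]; e2=[y for y in range(350,385) if g[y,0]<=110<g[y+1,0]][:1]
  for e in e1+e2: print(u,e,ray("wrist",200+(u+.5)/3-.5,100+(e+1)/3-.5,.05,k))
w=(376,233.5),(372,326)
E
```

```text
360 268 [ 0.5085 -0.0181  0.05  ]
360 367 [ 0.5536 -0.0144  0.05  ]
375 268 [ 0.5079 -0.0117  0.05  ]
375 367 [ 0.553  -0.0078  0.05  ]
390 268 [ 0.5074 -0.0052  0.05  ]
390 367 [ 0.5524 -0.0011  0.05  ]
```

Emit:
servo_tool([
  {"dx":0,"dy":-4,"dz":0,"spin":0,"grip":100},
  {"dx":0,"dy":-8,"dz":0,"spin":0,"grip":100},
  {"dx":0,"dy":-12,"dz":-1,"spin":0,"grip":100},
  {"dx":0,"dy":-16,"dz":-2,"spin":0,"grip":100},
  {"dx":0,"dy":-20,"dz":-3,"spin":0,"grip":100},
  {"dx":0,"dy":-24,"dz":-4,"spin":0,"grip":100},
  {"dx":-1,"dy":-26.5,"dz":-5,"spin":0,"grip":100},
  {"dx":-2,"dy":-26.5,"dz":-6,"spin":0,"grip":100},
  {"dx":-2,"dy":-26.5,"dz":-6,"spin":0,"grip":100},
  {"dx":-2,"dy":-26.5,"dz":-6,"spin":0,"grip":100},
])

```text
time_s: 3.95
tcp_pos: [0.4549, -0.2826, 0.2431]
eef_rot: [180.0, -0.1, -175.3]
contact_force: [-0.0, 0.4, 0.9]
gripper_width: 0.0877
```

```bash
python3 - <<'E'
from h import *
K,T=cal("wrist");k=(K,T);a=r.capture("wrist");s=r.get_state();print(s["tcp_pos"],s["eef_rot"])
cv2.imwrite("pics/w3.png",a[100:400,200:500])
for d in r.cut_out("spindle_a","wrist"): print(d["p"],d["extent"])
for p in [(.6186,-.2717,.119),(.4926,-.2808,.119)]:print(p,proj("wrist",p,k))
E
```

```text
[ 0.45583785 -0.28215746  0.24380459] [-1.79973094e+02  9.92029309e-03 -1.75248298e+02]
0.86 [301.2, 272.6, 349.1, 340.7]
0.58 [298.6, 188.9, 347.4, 250.8]
(0.6186, -0.2717, 0.119) [321.1 342.4]
(0.4926, -0.2808, 0.119) [322.1 228.3]
```

View pics/w3.png

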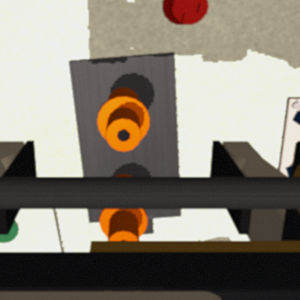

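```bash
python3 - <<'E'
from h import *
k=cal("wrist")
a=cv2.imread("pics/w3.png");h=cv2.cvtColor(a,cv2.COLOR_BGR2HSV)
# bright top annulus of near spindle
m=cv2.inRange(h,(8,150,200),(25,255,255));m[:115]=0;m[155:]=0
print([ (u,v) for v in (118,122,126,130,134,138,142,146,150) for u in [np.where(m[v])[0]] and [ (np.where(m[v])[0].min() if m[v].any() else -1, np.where(m[v])[0].max() if m[v].any() else -1)]])
g=a[125:145,114:136].sum(2); ys,xs=np.where(g<g.min()+80); c=(xs.mean()+314,ys.mean()+225);print("hole",c,ray("wrist",*c,.119,k),ray("wrist",324,234,.119,k))
E
```

```text
[((np.int64(98), np.int64(148)), 118), ((np.int64(97), np.int64(148)), 122), ((np.int64(98), np.int64(148)), 126), ((np.int64(99), np.int64(146)), 130), ((np.int64(102), np.int64(145)), 134), ((np.int64(105), np.int64(141)), 138), ((np.int64(108), np.int64(138)), 142), ((np.int64(111), np.int64(135)), 146), ((np.int64(117), np.int64(128)), 150)]
hole (np.float64(323.22093023255815), np.float64(235.0)) [ 0.5016 -0.2781  0.119 ] [ 0.5005 -0.2774  0.119 ]
```

Emit:
servo_tool([
  {"dx":3.5,"dy":0.4,"dz":-1,"spin":0,"grip":100},
  {"dx":4.5,"dy":0.4,"dz":-4,"spin":0,"grip":100},
  {"dx":4.5,"dy":0.4,"dz":-8,"spin":0,"grip":100},
  {"dx":4.5,"dy":0.4,"dz":-11,"spin":0,"grip":100},
  {"dx":4.5,"dy":0.4,"dz":-13,"spin":0,"grip":100},
  {"dx":4.5,"dy":0.4,"dz":-14.5,"spin":0,"grip":100},
  {"dx":4.5,"dy":0.4,"dz":-15.3,"spin":0,"grip":100},
  {"dx":4.5,"dy":0.4,"dz":-15.5,"spin":0,"grip":100},
  {"dx":4.5,"dy":0.4,"dz":-15.5,"spin":0,"grip":60},
  {"dx":4.5,"dy":0.4,"dz":-15.5,"spin":0,"grip":0},
], squeeze=20)

```text
time_s: 4.88
tcp_pos: [0.5023, -0.277, 0.0897]
eef_rot: [-180.0, 0.1, -175.1]
contact_force: [0.6, 0.5, 0.1]
gripper_width: 0.0793
```

Emit:
servo_tool([
  {"dx":0,"dy":0,"dz":0,"spin":0,"grip":0},
  {"dx":0,"dy":0,"dz":0,"spin":0,"grip":0},
  {"dx":0,"dy":0,"dz":0,"spin":0,"grip":0},
  {"dx":0,"dy":0,"dz":0,"spin":0,"grip":0},
  {"dx":0,"dy":0,"dz":0,"spin":0,"grip":0},
  {"dx":0,"dy":0,"dz":0,"spin":0,"grip":0},
  {"dx":0,"dy":0,"dz":0,"spin":0,"grip":0},
  {"dx":0,"dy":0,"dz":0,"spin":0,"grip":0},
  {"dx":0,"dy":0,"dz":1,"spin":0,"grip":0},
  {"dx":0,"dy":0,"dz":2,"spin":0,"grip":0},
])

```text
time_s: 5.72
tcp_pos: [0.5005, -0.2768, 0.1084]
eef_rot: [180.0, -0.1, -175.1]
contact_force: [-0.2, 0.0, -2.0]
gripper_width: 0.0332
```

```bash
python3 - <<'E'
from h import *
a=r.capture("side");k=cal("side");s=r.get_state();print(s["tcp_pos"],s["eef_rot"],s["contact_force"],s["gripper_width"])
cv2.imwrite("pics/s2.png",cv2.resize(a[70:220,220:380],None,fx=4,fy=4,interpolation=cv2.INTER_CUBIC))
E
```

```text
[ 0.50221549 -0.27740243  0.1112332 ] [-1.79927703e+02  1.08498585e-01 -1.75109158e+02] [ 1.28984543 -0.30940414  0.80201399] 0.03306086838738712
```

View pics/s2.png

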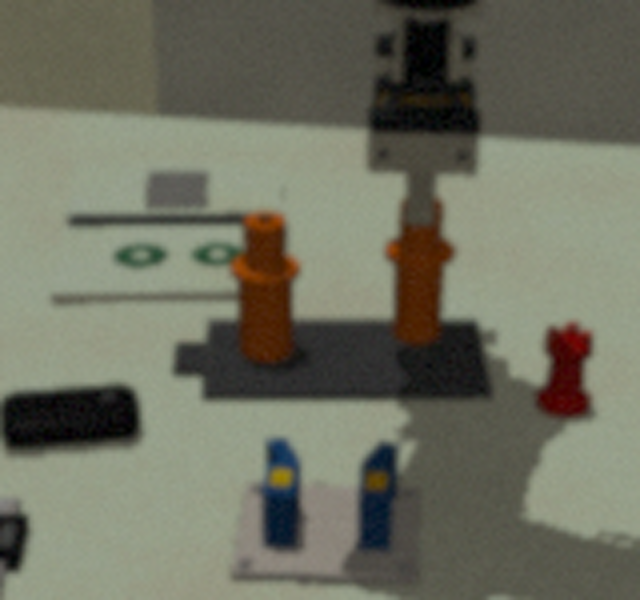

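Emit:
servo_tool([
  {"dx":0,"dy":1,"dz":0.5,"spin":0,"grip":0},
  {"dx":0.5,"dy":3,"dz":0.5,"spin":0,"grip":0},
  {"dx":1,"dy":5,"dz":0.5,"spin":0,"grip":0},
  {"dx":1.5,"dy":7.5,"dz":0.5,"spin":0,"grip":0},
  {"dx":2,"dy":10,"dz":0,"spin":0,"grip":0},
  {"dx":2.5,"dy":12.5,"dz":-0.5,"spin":0,"grip":0},
  {"dx":3,"dy":15,"dz":-1,"spin":0,"grip":0},
  {"dx":3.9,"dy":17,"dz":-1,"spin":0,"grip":0},
  {"dx":3.9,"dy":17.5,"dz":-1,"spin":0,"grip":0},
  {"dx":3.9,"dy":17.5,"dz":-1,"spin":0,"grip":0},
])

```text
time_s: 6.6
tcp_pos: [0.5405, -0.1002, 0.0987]
eef_rot: [180.0, 0.0, -175.0]
contact_force: [-0.2, -0.9, -2.1]
gripper_width: 0.033
```

```bash
python3 - <<'E'
from h import *
k=cal("side");a=r.capture("side");s=r.get_state();t=s["tcp_pos"];print(t,s["eef_rot"],s["contact_force"],s["gripper_width"])
kw=cal("wrist");w=r.capture("wrist")
h=cv2.cvtColor(a,cv2.COLOR_BGR2HSV);m=cv2.inRange(h,(5,120,60),(18,255,255))
p=proj("side",[t[0],t[1],t[2]-.008],k);print("flange pt",p)
for z in(-.008,-.03,-.05,-.07):
    q=proj("side",[t[0],t[1],t[2]+z],k); v=int(round(q[1])); x=np.where(m[v,int(q[0])-25:int(q[0])+25])[0]+int(q[0])-25
    print(z,q,(x.min(),x.max(),(x.min()+x.max())/2) if len(x) else None)
cv2.imwrite("pics/x.png",np.hstack([cv2.resize(a[100:250,250:400],(400,400)),w[80:400:,170:490][:, :].copy() if 0 else cv2.resize(w[100:400,170:470],(400,400))]))
E
```

```text
[ 0.54016616 -0.10113273  0.09867158] [ 1.79994001e+02  8.73445699e-03 -1.75048730e+02] [ 0.59757411  0.26414325 -1.27286128] 0.03287329693389984
flange pt [303.8 159.1]
-0.008 [303.8 159.1] (np.int64(283), np.int64(314), np.float64(298.5))
-0.03 [303.8 165.9] (np.int64(299), np.int64(311), np.float64(305.0))
-0.05 [303.7 172. ] (np.int64(299), np.int64(310), np.float64(304.5))
-0.07 [303.6 177.9] (np.int64(299), np.int64(311), np.float64(305.0))
```

View pics/x.png

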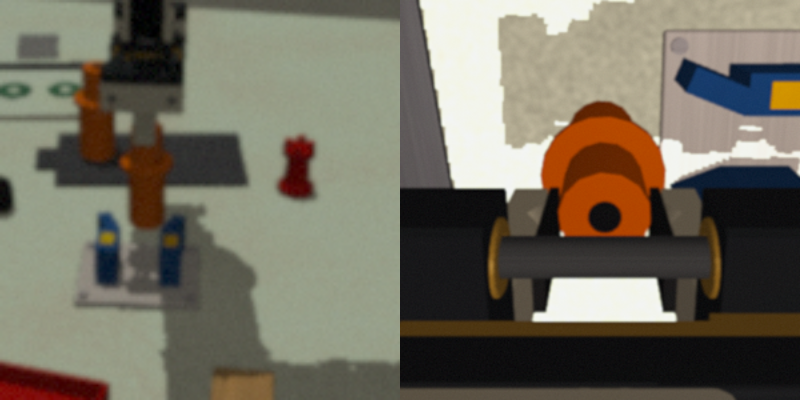

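Spindle held upright with its hole at wrist pixel about (324,263), and the gauge entry ahead.

```bash
python3 - <<'E'
from h import *
k=cal("wrist");w=r.capture("wrist");s=r.get_state();t=s["tcp_pos"];print(t)
g=w[250:276,312:336].astype(int).sum(2);ys,xs=np.where(g<g.min()+60);c=(xs.mean()+312,ys.mean()+250)
print(c,len(xs),ray("wrist",*c,t[2]+.030,k))
E
```

```text
[ 0.53991361 -0.10226003  0.098606  ]
(np.float64(323.1825396825397), np.float64(262.57936507936506)) 378 [ 0.5384 -0.1023  0.1286]
```

Emit:
servo_tool([
  {"dx":0.25,"dy":0,"dz":0,"spin":0,"grip":0},
  {"dx":0.2,"dy":0.5,"dz":0,"spin":0,"grip":0},
  {"dx":0.15,"dy":1.2,"dz":0,"spin":0,"grip":0},
  {"dx":0.1,"dy":2,"dz":0,"spin":0,"grip":0},
  {"dx":0,"dy":2.8,"dz":0,"spin":0,"grip":0},
  {"dx":-0.05,"dy":3.5,"dz":0,"spin":0,"grip":0},
  {"dx":-0.11,"dy":4.2,"dz":0,"spin":0,"grip":0},
  {"dx":-0.18,"dy":4.9,"dz":0,"spin":0,"grip":0},
  {"dx":-0.22,"dy":5.4,"dz":0,"spin":0,"grip":0},
  {"dx":-0.22,"dy":5.4,"dz":0,"spin":0,"grip":0},
])

```text
time_s: 7.58
tcp_pos: [0.538, -0.0469, 0.0984]
eef_rot: [180.0, 0.0, -175.1]
contact_force: [-0.4, 0.4, -1.6]
gripper_width: 0.0328
```

Emit:
servo_tool([
  {"dx":-0.01,"dy":0.15,"dz":0,"spin":0,"grip":0},
  {"dx":-0.03,"dy":0.3,"dz":0,"spin":0,"grip":0},
  {"dx":-0.04,"dy":0.45,"dz":0,"spin":0,"grip":0},
  {"dx":-0.05,"dy":0.6,"dz":0,"spin":0,"grip":0},
  {"dx":-0.06,"dy":0.7,"dz":0,"spin":0,"grip":0},
  {"dx":-0.07,"dy":0.8,"dz":0,"spin":0,"grip":0},
  {"dx":-0.08,"dy":0.9,"dz":0,"spin":0,"grip":0},
  {"dx":-0.09,"dy":1.0,"dz":0,"spin":0,"grip":0},
  {"dx":-0.1,"dy":1.1,"dz":0,"spin":0,"grip":0},
  {"dx":-0.1,"dy":1.2,"dz":0,"spin":0,"grip":0},
])

```text
time_s: 8.42
tcp_pos: [0.537, -0.0359, 0.0984]
eef_rot: [180.0, 0.0, -175.1]
contact_force: [-0.8, 0.7, -1.9]
gripper_width: 0.0332
```

Emit:
servo_tool([
  {"dx":-0.01,"dy":0.1,"dz":0,"spin":0,"grip":0},
  {"dx":-0.02,"dy":0.2,"dz":0,"spin":0,"grip":0},
  {"dx":-0.03,"dy":0.3,"dz":0,"spin":0,"grip":0},
  {"dx":-0.03,"dy":0.4,"dz":0,"spin":0,"grip":0},
  {"dx":-0.04,"dy":0.5,"dz":0,"spin":0,"grip":0},
  {"dx":-0.05,"dy":0.6,"dz":0,"spin":0,"grip":0},
  {"dx":-0.06,"dy":0.7,"dz":0,"spin":0,"grip":0},
  {"dx":-0.07,"dy":0.8,"dz":0,"spin":0,"grip":0},
  {"dx":-0.07,"dy":0.8,"dz":0,"spin":0,"grip":0},
  {"dx":-0.07,"dy":0.8,"dz":0,"spin":0,"grip":0},
])

```text
time_s: 9.25
tcp_pos: [0.5363, -0.0279, 0.0984]
eef_rot: [180.0, -0.0, -175.1]
contact_force: [0.4, 0.9, -2.0]
gripper_width: 0.0325
```

Emit:
servo_tool([
  {"dx":-0.01,"dy":0.1,"dz":0,"spin":0,"grip":0},
  {"dx":-0.02,"dy":0.2,"dz":0,"spin":0,"grip":0},
  {"dx":-0.03,"dy":0.3,"dz":0,"spin":0,"grip":0},
  {"dx":-0.03,"dy":0.4,"dz":0,"spin":0,"grip":0},
  {"dx":-0.04,"dy":0.5,"dz":0,"spin":0,"grip":0},
  {"dx":-0.05,"dy":0.6,"dz":0,"spin":0,"grip":0},
  {"dx":-0.06,"dy":0.7,"dz":0,"spin":0,"grip":0},
  {"dx":-0.07,"dy":0.8,"dz":0,"spin":0,"grip":0},
  {"dx":-0.07,"dy":0.8,"dz":0,"spin":0,"grip":0},
  {"dx":-0.07,"dy":0.8,"dz":0,"spin":0,"grip":0},
])

```text
time_s: 10.08
tcp_pos: [0.5356, -0.0199, 0.0984]
eef_rot: [180.0, -0.0, -175.1]
contact_force: [0.8, -0.2, -1.7]
gripper_width: 0.0325
```

Emit:
servo_tool([
  {"dx":-0.01,"dy":0.1,"dz":0,"spin":0,"grip":0},
  {"dx":-0.02,"dy":0.2,"dz":0,"spin":0,"grip":0},
  {"dx":-0.03,"dy":0.3,"dz":0,"spin":0,"grip":0},
  {"dx":-0.03,"dy":0.4,"dz":0,"spin":0,"grip":0},
  {"dx":-0.04,"dy":0.5,"dz":0,"spin":0,"grip":0},
  {"dx":-0.05,"dy":0.6,"dz":0,"spin":0,"grip":0},
  {"dx":-0.06,"dy":0.7,"dz":0,"spin":0,"grip":0},
  {"dx":-0.07,"dy":0.8,"dz":0,"spin":0,"grip":0},
  {"dx":-0.08,"dy":0.9,"dz":0,"spin":0,"grip":0},
  {"dx":-0.09,"dy":1.0,"dz":0,"spin":0,"grip":0},
])

```text
time_s: 10.92
tcp_pos: [0.5347, -0.0098, 0.0984]
eef_rot: [-180.0, -0.0, -175.1]
contact_force: [-0.0, -0.5, -1.1]
gripper_width: 0.0329
```

```bash
python3 - <<'E'
from h import *
a=r.capture("side");s=r.get_state();print(s["tcp_pos"],s["contact_force"],s["moment"])
b=r.capture("top")
cv2.imwrite("pics/g1.png",np.hstack([cv2.resize(a[110:230,240:360],(400,400),interpolation=2),cv2.resize(b[130:230,290:390],(400,400),interpolation=2)]))
E
```

```text
[ 0.53470598 -0.0097338   0.09835567] [-1.23355578  0.09087827 -1.14242095] [ 0.02789379 -0.04446638  0.01193407]
```

View pics/g1.png

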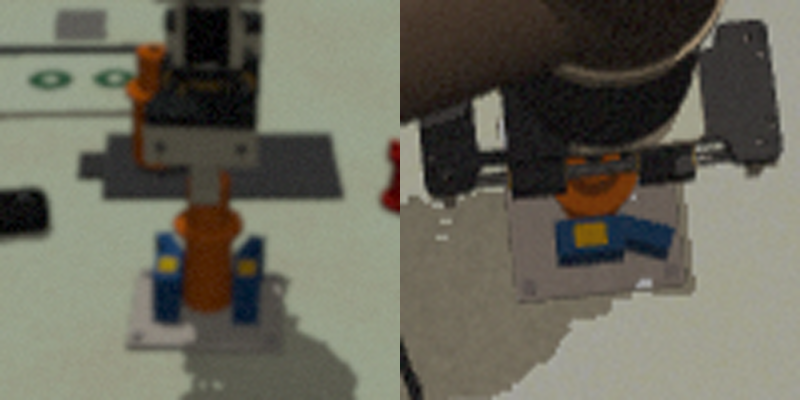

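The barrel sits in the middle of the gap with no contact force, so this one passes. I'll slide it on and out.

Emit:
servo_tool([
  {"dx":-0.03,"dy":0.3,"dz":0,"spin":0,"grip":0},
  {"dx":-0.06,"dy":0.7,"dz":0,"spin":0,"grip":0},
  {"dx":-0.1,"dy":1.1,"dz":0,"spin":0,"grip":0},
  {"dx":-0.13,"dy":1.5,"dz":0,"spin":0,"grip":0},
  {"dx":-0.17,"dy":1.9,"dz":0,"spin":0,"grip":0},
  {"dx":-0.2,"dy":2.3,"dz":0,"spin":0,"grip":0},
  {"dx":-0.24,"dy":2.8,"dz":0,"spin":0,"grip":0},
  {"dx":-0.29,"dy":3.3,"dz":0,"spin":0,"grip":0},
  {"dx":-0.33,"dy":3.8,"dz":0,"spin":0,"grip":0},
  {"dx":-0.37,"dy":4.3,"dz":0,"spin":0,"grip":0},
])

```text
time_s: 11.85
tcp_pos: [0.531, 0.0336, 0.0984]
eef_rot: [180.0, 0.0, -175.1]
contact_force: [-0.2, 0.2, -1.9]
gripper_width: 0.0331
```

Emit:
servo_tool([
  {"dx":-0.04,"dy":0.5,"dz":0,"spin":0,"grip":0},
  {"dx":-0.09,"dy":1.0,"dz":0,"spin":0,"grip":0},
  {"dx":-0.13,"dy":1.5,"dz":0,"spin":0,"grip":0},
  {"dx":-0.17,"dy":2.0,"dz":0,"spin":0,"grip":0},
  {"dx":-0.2,"dy":2.5,"dz":0,"spin":0,"grip":0},
  {"dx":-0.25,"dy":3.0,"dz":0,"spin":0,"grip":0},
  {"dx":-0.3,"dy":3.5,"dz":0,"spin":0,"grip":0},
  {"dx":-0.3,"dy":3.5,"dz":0,"spin":0,"grip":0},
  {"dx":-0.3,"dy":3.5,"dz":0.5,"spin":0,"grip":0},
  {"dx":-0.3,"dy":3.5,"dz":1.5,"spin":0,"grip":0},
])

```text
time_s: 12.68
tcp_pos: [0.5271, 0.0677, 0.1128]
eef_rot: [-180.0, -0.1, -175.1]
contact_force: [-0.2, 0.1, -1.2]
gripper_width: 0.0332
```

Emit:
servo_tool([
  {"dx":0,"dy":1,"dz":2,"spin":0,"grip":0},
  {"dx":-0.5,"dy":2,"dz":4.5,"spin":0,"grip":0},
  {"dx":-2,"dy":4,"dz":6.5,"spin":0,"grip":0},
  {"dx":-4,"dy":7,"dz":6.5,"spin":0,"grip":0},
  {"dx":-6,"dy":10,"dz":6.5,"spin":0,"grip":0},
  {"dx":-8,"dy":13,"dz":6.5,"spin":0,"grip":0},
  {"dx":-10,"dy":16,"dz":6.5,"spin":0,"grip":0},
  {"dx":-11.2,"dy":19,"dz":6.5,"spin":0,"grip":0},
  {"dx":-11.2,"dy":21,"dz":6.5,"spin":0,"grip":0},
  {"dx":-11.2,"dy":21.7,"dz":6.5,"spin":0,"grip":0},
])

```text
time_s: 13.52
tcp_pos: [0.4161, 0.2879, 0.1797]
eef_rot: [179.9, 0.1, -175.0]
contact_force: [1.5, 0.3, -1.4]
gripper_width: 0.0329
```

```bash
python3 - <<'E'
from h import *
k=cal("wrist");w=r.capture("wrist");a=r.capture("side");s=r.get_state();t=s["tcp_pos"];print(t,s["eef_rot"],s["contact_force"])
cv2.imwrite("pics/l1.png",np.hstack([cv2.resize(w[100:400,170:470],(400,400)),cv2.resize(a[150:350,260:460],(400,400))]))
for y in(.2,.38):
  for x in(.3887,.4387): print((x,y),proj("wrist",(x,y,.07),k),proj("side",(x,y,.07)))
E
```

```text
[0.4163607  0.28614936 0.17887267] [ 1.79988907e+02  2.55852102e-02 -1.75055470e+02] [-0.14949592  0.1955991  -1.69075894]
(0.3887, 0.2) [222.  152.7] [353.3 236.7]
(0.4387, 0.2) [221.6 209.2] [330.7 234.7]
(0.3887, 0.38) [433.3 170.9] [350.  298.4]
(0.4387, 0.38) [423.5 225.8] [322.8 295.6]
```

View pics/l1.png

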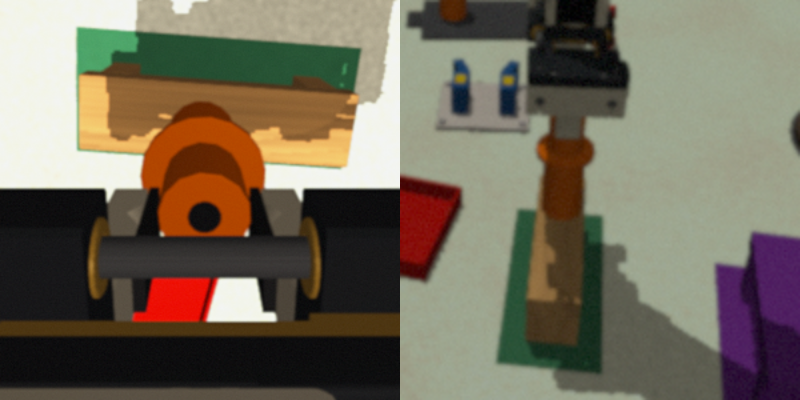

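The ledge top spans wrist pixels (228–438, 156–225), which fits the estimate to 3 mm, and the spindle is over its centre line. Lowering now.

Emit:
servo_tool([
  {"dx":0,"dy":0,"dz":-0.5,"spin":0,"grip":0},
  {"dx":0,"dy":0,"dz":-1.0,"spin":0,"grip":0},
  {"dx":0,"dy":0,"dz":-1.4,"spin":0,"grip":0},
  {"dx":0,"dy":0,"dz":-1.7,"spin":0,"grip":0},
  {"dx":0,"dy":0,"dz":-1.9,"spin":0,"grip":0},
  {"dx":0,"dy":0,"dz":-2.0,"spin":0,"grip":0},
  {"dx":0,"dy":0,"dz":-2.1,"spin":0,"grip":0},
  {"dx":0,"dy":0,"dz":-2.2,"spin":0,"grip":0},
  {"dx":0,"dy":0,"dz":-2.2,"spin":0,"grip":0},
  {"dx":0,"dy":0,"dz":-2.2,"spin":0,"grip":0},
], squeeze=20)

```text
time_s: 14.45
tcp_pos: [0.4161, 0.2851, 0.1565]
eef_rot: [180.0, 0.0, -175.1]
contact_force: [-0.6, 0.3, -1.4]
gripper_width: 0.0333
```

Emit:
servo_tool([
  {"dx":0,"dy":0,"dz":-0.05,"spin":0,"grip":0},
  {"dx":0,"dy":0,"dz":-0.1,"spin":0,"grip":0},
  {"dx":0,"dy":0,"dz":-0.15,"spin":0,"grip":0},
  {"dx":0,"dy":0,"dz":-0.2,"spin":0,"grip":0},
  {"dx":0,"dy":0,"dz":-0.25,"spin":0,"grip":0},
  {"dx":0,"dy":0,"dz":-0.25,"spin":0,"grip":0},
  {"dx":0,"dy":0,"dz":-0.25,"spin":0,"grip":0},
  {"dx":0,"dy":0,"dz":-0.25,"spin":0,"grip":0},
  {"dx":0,"dy":0,"dz":-0.25,"spin":0,"grip":0},
  {"dx":0,"dy":0,"dz":-0.25,"spin":0,"grip":0},
])

```text
time_s: 15.28
tcp_pos: [0.4163, 0.2852, 0.1543]
eef_rot: [180.0, 0.0, -175.1]
contact_force: [-0.2, -0.8, 5.5]
gripper_width: 0.0332
```

Contact with the ledge: the vertical force went from −1.4 to +5.5 N. Releasing.

Emit:
servo_tool([
  {"dx":0,"dy":0,"dz":0,"spin":0,"grip":45},
  {"dx":0,"dy":0,"dz":0,"spin":0,"grip":60},
  {"dx":0,"dy":0,"dz":0,"spin":0,"grip":100},
  {"dx":0,"dy":0,"dz":0,"spin":0,"grip":100},
  {"dx":0,"dy":0,"dz":0.3,"spin":0,"grip":100},
  {"dx":0,"dy":0,"dz":1.5,"spin":0,"grip":100},
  {"dx":0,"dy":0,"dz":4,"spin":0,"grip":100},
  {"dx":0,"dy":0,"dz":7,"spin":0,"grip":100},
  {"dx":0,"dy":0,"dz":10,"spin":0,"grip":100},
  {"dx":0,"dy":0,"dz":12,"spin":0,"grip":100},
])

```text
time_s: 16.12
tcp_pos: [0.4166, 0.2854, 0.277]
eef_rot: [179.9, 0.1, -175.1]
contact_force: [1.4, 1.0, 0.7]
gripper_width: 0.0869
```

```bash
python3 - <<'E'
from h import *
a=r.capture("side");d=r.cut_out("spindle_a","side");k=cal("side")
for e in d: print(e["p"],np.round(e["extent"],1))
print("standing expect",proj("side",(.4148,.285,.07)),proj("side",(.4148,.285,.185)))
e=max(d,key=lambda e:e["extent"][3])["mask"]
for v in range(200,260,4):
    x=np.where(e[v])[0]; print(v,(x.min()+x.max())/2 if len(x) else None,end="; ")
E
```

```text
0.88 [276.9 118.9 294.2 161.5]
0.74 [328.4 209.4 357.8 269.3]
standing expect [339.  261.8] [342.5 216.2]
200 None; 204 None; 208 None; 212 342.0; 216 342.0; 220 342.0; 224 341.5; 228 340.5; 232 341.0; 236 341.5; 240 341.5; 244 340.5; 248 340.5; 252 340.0; 256 340.0;
```

First spindle stands upright on the ledge (silhouette at 342→340 px, expected 342.5→339). Now the second.

Emit:
servo_tool([
  {"dx":0.5,"dy":-2,"dz":0,"spin":0,"grip":100},
  {"dx":2,"dy":-6,"dz":0,"spin":0,"grip":100},
  {"dx":3.5,"dy":-10,"dz":0,"spin":0,"grip":100},
  {"dx":5,"dy":-14,"dz":0,"spin":0,"grip":100},
  {"dx":6,"dy":-18,"dz":0,"spin":0,"grip":100},
  {"dx":7,"dy":-22,"dz":0,"spin":0,"grip":100},
  {"dx":8,"dy":-26,"dz":0,"spin":0,"grip":100},
  {"dx":9,"dy":-30,"dz":0,"spin":0,"grip":100},
  {"dx":10,"dy":-34,"dz":0,"spin":0,"grip":100},
  {"dx":11,"dy":-38,"dz":0,"spin":0,"grip":100},
])

```text
time_s: 17.05
tcp_pos: [0.5257, -0.0965, 0.2735]
eef_rot: [180.0, -0.0, -175.1]
contact_force: [0.6, 0.6, 0.3]
gripper_width: 0.0878
```

Emit:
servo_tool([
  {"dx":1,"dy":-4,"dz":0,"spin":0,"grip":100},
  {"dx":2,"dy":-8,"dz":0,"spin":0,"grip":100},
  {"dx":3,"dy":-12,"dz":-1,"spin":0,"grip":100},
  {"dx":4,"dy":-15,"dz":-2,"spin":0,"grip":100},
  {"dx":4.8,"dy":-17,"dz":-3.5,"spin":0,"grip":100},
  {"dx":4.8,"dy":-17.7,"dz":-3.5,"spin":0,"grip":100},
  {"dx":4.8,"dy":-17.7,"dz":-3.5,"spin":0,"grip":100},
  {"dx":4.8,"dy":-17.7,"dz":-3.5,"spin":0,"grip":100},
  {"dx":4.8,"dy":-17.7,"dz":-3.5,"spin":0,"grip":100},
  {"dx":4.8,"dy":-17.7,"dz":-3.5,"spin":0,"grip":100},
])

```text
time_s: 17.88
tcp_pos: [0.5742, -0.2703, 0.24]
eef_rot: [-180.0, 0.1, -175.1]
contact_force: [-0.2, 0.2, -0.4]
gripper_width: 0.0879
```

```bash
python3 - <<'E'
from h import *
k=cal("wrist");a=r.capture("wrist");s=r.get_state();print(s["tcp_pos"],s["eef_rot"])
q=proj("wrist",(.6215,-.2695,.119),k);print(q);u,v=q.astype(int)
for d in r.cut_out("spindle_a","wrist"): print(d["p"],d["extent"])
g=a[v-14:v+14,u-16:u+16].astype(int).sum(2);ys,xs=np.where(g<g.min()+80);c=(xs.mean()+u-16,ys.mean()+v-14)
print("hole",c,len(xs),ray("wrist",*c,.119,k))
E
```

```text
[ 0.57421956 -0.27033835  0.24004749] [-1.79978822e+02  1.04136141e-01 -1.75057597e+02]
[320.  238.5]
0.95 [293.9, 187.9, 347.7, 255.2]
hole (np.float64(320.6504854368932), np.float64(235.8252427184466)) 103 [ 0.6188 -0.2691  0.119 ]
```

Emit:
servo_tool([
  {"dx":3.4,"dy":0.1,"dz":-1,"spin":0,"grip":100},
  {"dx":4.4,"dy":0.1,"dz":-4,"spin":0,"grip":100},
  {"dx":4.4,"dy":0.1,"dz":-8,"spin":0,"grip":100},
  {"dx":4.4,"dy":0.1,"dz":-11,"spin":0,"grip":100},
  {"dx":4.4,"dy":0.1,"dz":-13,"spin":0,"grip":100},
  {"dx":4.4,"dy":0.1,"dz":-14.5,"spin":0,"grip":100},
  {"dx":4.4,"dy":0.1,"dz":-15,"spin":0,"grip":100},
  {"dx":4.4,"dy":0.1,"dz":-15.1,"spin":0,"grip":100},
  {"dx":4.4,"dy":0.1,"dz":-15.1,"spin":0,"grip":60},
  {"dx":4.4,"dy":0.1,"dz":-15.1,"spin":0,"grip":0},
], squeeze=20)

```text
time_s: 18.82
tcp_pos: [0.6189, -0.2704, 0.0896]
eef_rot: [-180.0, 0.1, -175.1]
contact_force: [0.0, 0.2, -0.3]
gripper_width: 0.0793
```

Emit:
servo_tool([
  {"dx":0,"dy":0,"dz":0,"spin":0,"grip":0},
  {"dx":0,"dy":0,"dz":0,"spin":0,"grip":0},
  {"dx":0,"dy":0,"dz":0,"spin":0,"grip":0},
  {"dx":0,"dy":0,"dz":0,"spin":0,"grip":0},
  {"dx":0,"dy":0,"dz":0,"spin":0,"grip":0},
  {"dx":0,"dy":0,"dz":0,"spin":0,"grip":0},
  {"dx":0,"dy":0,"dz":0,"spin":0,"grip":0},
  {"dx":0,"dy":0,"dz":0,"spin":0,"grip":0},
  {"dx":0,"dy":0,"dz":1,"spin":0,"grip":0},
  {"dx":0,"dy":0,"dz":2,"spin":0,"grip":0},
])

```text
time_s: 19.65
tcp_pos: [0.6173, -0.2703, 0.1078]
eef_rot: [180.0, -0.1, -175.1]
contact_force: [-0.0, 0.2, -0.8]
gripper_width: 0.033
```

```bash
cat > held.py <<'E'
from h import *
k=cal("wrist");w=r.capture("wrist");s=r.get_state();t=s["tcp_pos"];print(t,s["eef_rot"],s["contact_force"],s["gripper_width"])
g=w[250:276,312:336].astype(int).sum(2);ys,xs=np.where(g<g.min()+60);c=(xs.mean()+312,ys.mean()+250)
print(c,len(xs),ray("wrist",*c,t[2]+.030,k)-np.array(t))
E
python3 held.py
```

```text
[ 0.61897429 -0.2709407   0.11102936] [-1.79922271e+02  1.29355580e-01 -1.75114167e+02] [ 1.55408518 -0.01829686  1.73207048] 0.033080192006926634
(np.float64(322.86036036036035), np.float64(270.2567567567568)) 222 [-0.00087429  0.0001407   0.02997064]
```

Emit:
servo_tool([
  {"dx":0,"dy":1,"dz":0.5,"spin":0,"grip":0},
  {"dx":-0.5,"dy":3,"dz":0.5,"spin":0,"grip":0},
  {"dx":-1.5,"dy":5,"dz":0.5,"spin":0,"grip":0},
  {"dx":-2.5,"dy":7.5,"dz":0.5,"spin":0,"grip":0},
  {"dx":-4,"dy":10,"dz":0,"spin":0,"grip":0},
  {"dx":-5.5,"dy":12.5,"dz":-0.5,"spin":0,"grip":0},
  {"dx":-7,"dy":15,"dz":-1,"spin":0,"grip":0},
  {"dx":-7.6,"dy":16.5,"dz":-1.1,"spin":0,"grip":0},
  {"dx":-7.6,"dy":16.9,"dz":-1.1,"spin":0,"grip":0},
  {"dx":-7.6,"dy":16.9,"dz":-1.1,"spin":0,"grip":0},
])

```text
time_s: 20.53
tcp_pos: [0.5423, -0.1002, 0.0978]
eef_rot: [180.0, 0.1, -175.0]
contact_force: [-0.0, -0.1, -1.0]
gripper_width: 0.033
```

```bash
python3 held.py; python3 held.py; python3 - <<'E'
from h import *
k=cal("side");a=r.capture("side");t=r.get_state()["tcp_pos"]
h=cv2.cvtColor(a,cv2.COLOR_BGR2HSV);m=cv2.inRange(h,(5,120,60),(18,255,255))
for z in(-.03,-.05,-.07):
    q=proj("side",[t[0],t[1],t[2]+z],k); v=int(round(q[1])); x=np.where(m[v,int(q[0])-25:int(q[0])+25])[0]+int(q[0])-25
    print(z,q,x.min(),x.max())
E
```

```text
[ 0.54264917 -0.10090006  0.0977179 ] [-1.79993250e+02  8.66903336e-02 -1.75053984e+02] [ 0.61097046  0.21477879 -0.83089208] 0.03338495308980588
(np.float64(322.86160714285717), np.float64(270.2857142857143)) 224 [0.00205083 0.00050006 0.0299821 ]
[ 0.54275379 -0.10139899  0.09752355] [-1.79993376e+02  7.39763551e-02 -1.75101435e+02] [ 0.33977642 -0.62253876 -0.83629106] 0.033265664961645174
(np.float64(322.95575221238937), np.float64(270.28761061946904)) 226 [0.00244621 0.00029899 0.02997645]
-0.03 [302.9 166.1] 295 308
-0.05 [302.9 172.2] 295 308
-0.07 [302.8 178.1] 295 308
```

Emit:
servo_tool([
  {"dx":-0.2,"dy":0,"dz":0,"spin":0,"grip":0},
  {"dx":-0.45,"dy":0.5,"dz":0,"spin":0,"grip":0},
  {"dx":-0.5,"dy":1.2,"dz":0,"spin":0,"grip":0},
  {"dx":-0.57,"dy":2,"dz":0,"spin":0,"grip":0},
  {"dx":-0.65,"dy":2.8,"dz":0,"spin":0,"grip":0},
  {"dx":-0.7,"dy":3.5,"dz":0,"spin":0,"grip":0},
  {"dx":-0.76,"dy":4.2,"dz":0,"spin":0,"grip":0},
  {"dx":-0.82,"dy":4.9,"dz":0,"spin":0,"grip":0},
  {"dx":-0.86,"dy":5.4,"dz":0,"spin":0,"grip":0},
  {"dx":-0.86,"dy":5.4,"dz":0,"spin":0,"grip":0},
])

```text
time_s: 21.52
tcp_pos: [0.5333, -0.0464, 0.0969]
eef_rot: [180.0, 0.0, -175.1]
contact_force: [0.1, -0.3, -1.4]
gripper_width: 0.0326
```

Emit:
servo_tool([
  {"dx":-0.01,"dy":0.1,"dz":0,"spin":0,"grip":0},
  {"dx":-0.02,"dy":0.2,"dz":0,"spin":0,"grip":0},
  {"dx":-0.03,"dy":0.3,"dz":0,"spin":0,"grip":0},
  {"dx":-0.03,"dy":0.4,"dz":0,"spin":0,"grip":0},
  {"dx":-0.04,"dy":0.5,"dz":0,"spin":0,"grip":0},
  {"dx":-0.05,"dy":0.6,"dz":0,"spin":0,"grip":0},
  {"dx":-0.06,"dy":0.7,"dz":0,"spin":0,"grip":0},
  {"dx":-0.07,"dy":0.8,"dz":0,"spin":0,"grip":0},
  {"dx":-0.07,"dy":0.8,"dz":0,"spin":0,"grip":0},
  {"dx":-0.07,"dy":0.8,"dz":0,"spin":0,"grip":0},
])

```text
time_s: 22.35
tcp_pos: [0.5326, -0.0394, 0.0969]
eef_rot: [180.0, -0.0, -175.1]
contact_force: [-0.8, 0.2, -1.2]
gripper_width: 0.0327
```

Emit:
servo_tool([
  {"dx":-0.01,"dy":0.1,"dz":0,"spin":0,"grip":0},
  {"dx":-0.01,"dy":0.15,"dz":0,"spin":0,"grip":0},
  {"dx":-0.02,"dy":0.2,"dz":0,"spin":0,"grip":0},
  {"dx":-0.02,"dy":0.25,"dz":0,"spin":0,"grip":0},
  {"dx":-0.03,"dy":0.3,"dz":0,"spin":0,"grip":0},
  {"dx":-0.03,"dy":0.35,"dz":0,"spin":0,"grip":0},
  {"dx":-0.04,"dy":0.4,"dz":0,"spin":0,"grip":0},
  {"dx":-0.04,"dy":0.45,"dz":0,"spin":0,"grip":0},
  {"dx":-0.04,"dy":0.5,"dz":0,"spin":0,"grip":0},
  {"dx":-0.04,"dy":0.5,"dz":0,"spin":0,"grip":0},
])

```text
time_s: 23.18
tcp_pos: [0.5321, -0.0353, 0.0972]
eef_rot: [-179.9, -0.0, -175.1]
contact_force: [-0.5, -6.7, 1.8]
gripper_width: 0.0326
```

Emit:
servo_tool([
  {"dx":0,"dy":0.05,"dz":0,"spin":0,"grip":0},
  {"dx":-0.01,"dy":0.1,"dz":0,"spin":0,"grip":0},
  {"dx":-0.01,"dy":0.15,"dz":0,"spin":0,"grip":0},
  {"dx":-0.02,"dy":0.2,"dz":0,"spin":0,"grip":0},
  {"dx":-0.02,"dy":0.25,"dz":0,"spin":0,"grip":0},
  {"dx":-0.03,"dy":0.3,"dz":0,"spin":0,"grip":0},
  {"dx":-0.03,"dy":0.3,"dz":0,"spin":0,"grip":0},
  {"dx":-0.03,"dy":0.3,"dz":0,"spin":0,"grip":0},
  {"dx":-0.03,"dy":0.3,"dz":0,"spin":0,"grip":0},
  {"dx":-0.03,"dy":0.3,"dz":0,"spin":0,"grip":0},
])

```text
time_s: 24.02
tcp_pos: [0.5322, -0.0324, 0.0976]
eef_rot: [-179.9, 0.0, -175.1]
contact_force: [-0.7, -6.8, 3.9]
gripper_width: 0.033
```

Stopped at gauge x ≈ −22 mm. The force is 6.7 N against the slide and the lateral force is only about 0.7 N, so both jaws touch evenly and the barrel is oversized. I'll back off and lift it away.

Emit:
servo_tool([
  {"dx":0.02,"dy":-0.3,"dz":0,"spin":0,"grip":0},
  {"dx":0.04,"dy":-0.6,"dz":0,"spin":0,"grip":0},
  {"dx":0.06,"dy":-0.9,"dz":0.5,"spin":0,"grip":0},
  {"dx":0.06,"dy":-1,"dz":1.5,"spin":0,"grip":0},
  {"dx":0.06,"dy":-1,"dz":3.5,"spin":0,"grip":0},
  {"dx":0.06,"dy":-1,"dz":6,"spin":0,"grip":0},
  {"dx":0.06,"dy":-1,"dz":8.5,"spin":0,"grip":0},
  {"dx":0.06,"dy":-1,"dz":10,"spin":0,"grip":0},
  {"dx":0.06,"dy":-1,"dz":10,"spin":0,"grip":0},
  {"dx":0.06,"dy":-1,"dz":10,"spin":0,"grip":0},
])

```text
time_s: 24.85
tcp_pos: [0.5331, -0.0411, 0.1983]
eef_rot: [179.9, 0.2, -175.1]
contact_force: [0.0, 0.1, -2.2]
gripper_width: 0.0327
```

```bash
python3 - <<'E'
from h import *
a=r.capture("side");t=r.get_state()["tcp_pos"];b=r.capture("wrist");print(t,r.get_state()["contact_force"])
h=cv2.cvtColor(a,cv2.COLOR_BGR2HSV);m=cv2.inRange(h,(5,120,60),(18,255,255))
for z in(-.02,-.03,-.05,-.07):
    q=proj("side",[t[0],t[1],t[2]+z]); v=int(round(q[1])); x=np.where(m[v,int(q[0])-25:int(q[0])+25])[0]+int(q[0])-25
    print(z,q,x.min(),x.max())
cv2.imwrite("pics/h2.png",np.hstack([cv2.resize(a[70:220,240:390],(400,400)),cv2.resize(b[100:400,170:470],(400,400))]))
E
```

```text
[ 0.53230429 -0.04122384  0.19704379] [ 0.53438613 -0.38000258 -1.9978229 ]
-0.02 [304.  140.7] 295 310
-0.03 [304.  144.2] 295 310
-0.05 [303.9 151. ] 295 310
-0.07 [303.8 157.8] 296 310
```

View pics/h2.png

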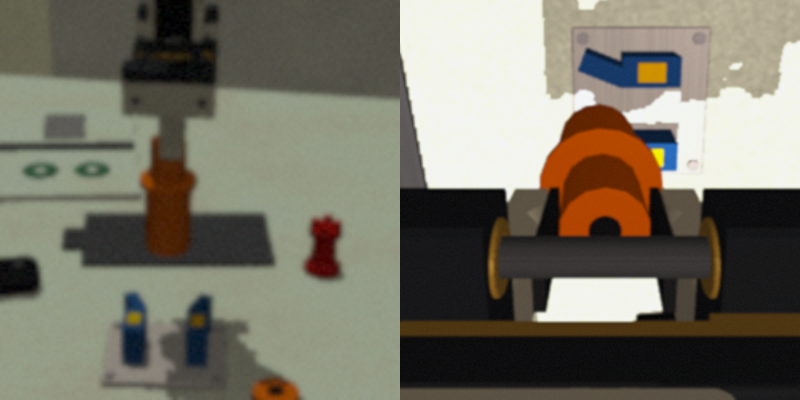

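Spindle held upright above the gauge (wrist hole at about crop 605,228), and the first still stands on the ledge. On to the tray.

Emit:
servo_tool([
  {"dx":0.3,"dy":1.5,"dz":0,"spin":0,"grip":0},
  {"dx":1,"dy":4.5,"dz":0,"spin":0,"grip":0},
  {"dx":2,"dy":8,"dz":0,"spin":0,"grip":0},
  {"dx":3,"dy":12,"dz":0,"spin":0,"grip":0},
  {"dx":4,"dy":16,"dz":0,"spin":0,"grip":0},
  {"dx":5,"dy":20,"dz":0,"spin":0,"grip":0},
  {"dx":6,"dy":23.5,"dz":0,"spin":0,"grip":0},
  {"dx":6.6,"dy":26,"dz":0,"spin":0,"grip":0},
  {"dx":6.6,"dy":27.9,"dz":0,"spin":0,"grip":0},
  {"dx":6.6,"dy":27.9,"dz":0,"spin":0,"grip":0},
])

```text
time_s: 25.78
tcp_pos: [0.5979, 0.2406, 0.1947]
eef_rot: [-179.9, -0.1, -175.0]
contact_force: [0.7, -0.5, -1.5]
gripper_width: 0.0331
```

Emit:
servo_tool([
  {"dx":0,"dy":0,"dz":-1.5,"spin":0,"grip":0},
  {"dx":0,"dy":0,"dz":-3.5,"spin":0,"grip":0},
  {"dx":0,"dy":0,"dz":-5.5,"spin":0,"grip":0},
  {"dx":0,"dy":0,"dz":-7,"spin":0,"grip":0},
  {"dx":0,"dy":0,"dz":-8,"spin":0,"grip":0},
  {"dx":0,"dy":0,"dz":-9,"spin":0,"grip":0},
  {"dx":0,"dy":0,"dz":-9.7,"spin":0,"grip":0},
  {"dx":0,"dy":0,"dz":-10.2,"spin":0,"grip":0},
  {"dx":0,"dy":0,"dz":-10.2,"spin":0,"grip":0},
  {"dx":0,"dy":0,"dz":-10.2,"spin":0,"grip":0},
])

```text
time_s: 26.62
tcp_pos: [0.5987, 0.2376, 0.0952]
eef_rot: [180.0, 0.0, -175.1]
contact_force: [0.1, 1.0, -1.3]
gripper_width: 0.0331
```

```bash
python3 - <<'E'
from h import *
a=r.capture("side");s=r.get_state();t=s["tcp_pos"];print(t,s["contact_force"])
e=r.cut_out("reject_tray","side");print([(d["p"],d["extent"]) for d in e]);print([(d["p"],d["extent"]) for d in r.cut_out("spindle_a","side")])
print("foot",proj("side",(t[0]+.002,t[1],.004)),"tray ctr floor",proj("side",(.601,.238,.004)))
E
```

```text
[0.59894209 0.23777326 0.09555926] [ 0.4827151   0.46656633 -1.27196009]
[(0.88, [212.1, 234.0, 291.2, 289.6]), (0.42, [352.8, 148.0, 367.2, 176.7])]
[(0.93, [326.3, 208.9, 358.4, 268.5]), (0.87, [239.8, 225.2, 265.8, 264.4])]
foot [256.5 261.4] tray ctr floor [256.5 261.4]
```

Emit:
servo_tool([
  {"dx":0,"dy":0,"dz":-0.2,"spin":0,"grip":0},
  {"dx":0,"dy":0,"dz":-0.4,"spin":0,"grip":0},
  {"dx":0,"dy":0,"dz":-0.5,"spin":0,"grip":0},
  {"dx":0,"dy":0,"dz":-0.6,"spin":0,"grip":0},
  {"dx":0,"dy":0,"dz":-0.65,"spin":0,"grip":0},
  {"dx":0,"dy":0,"dz":-0.7,"spin":0,"grip":0},
  {"dx":0,"dy":0,"dz":-0.7,"spin":0,"grip":0},
  {"dx":0,"dy":0,"dz":-0.7,"spin":0,"grip":0},
  {"dx":0,"dy":0,"dz":-0.7,"spin":0,"grip":0},
  {"dx":0,"dy":0,"dz":-0.7,"spin":0,"grip":0},
])

```text
time_s: 27.6
tcp_pos: [0.5993, 0.2377, 0.0891]
eef_rot: [180.0, 0.1, -175.1]
contact_force: [-0.5, -1.0, 5.7]
gripper_width: 0.0328
```

Contact with the floor (+5.7 N). Releasing and retreating.

Emit:
servo_tool([
  {"dx":0,"dy":0,"dz":0,"spin":0,"grip":45},
  {"dx":0,"dy":0,"dz":0,"spin":0,"grip":60},
  {"dx":0,"dy":0,"dz":0,"spin":0,"grip":100},
  {"dx":0,"dy":0,"dz":0,"spin":0,"grip":100},
  {"dx":0,"dy":0,"dz":0.3,"spin":0,"grip":100},
  {"dx":0,"dy":0,"dz":1.5,"spin":0,"grip":100},
  {"dx":0,"dy":0,"dz":4,"spin":0,"grip":100},
  {"dx":0,"dy":0,"dz":7,"spin":0,"grip":100},
  {"dx":0,"dy":0,"dz":10,"spin":0,"grip":100},
  {"dx":0,"dy":0,"dz":13,"spin":0,"grip":100},
])

```text
time_s: 28.43
tcp_pos: [0.5984, 0.2374, 0.2204]
eef_rot: [180.0, 0.0, -175.1]
contact_force: [0.6, 0.6, 0.1]
gripper_width: 0.0869
```

Emit:
servo_tool([
  {"dx":0,"dy":-1,"dz":2,"spin":0,"grip":100},
  {"dx":0,"dy":-4,"dz":4,"spin":0,"grip":100},
  {"dx":0,"dy":-8,"dz":5,"spin":0,"grip":100},
  {"dx":0,"dy":-12,"dz":5,"spin":0,"grip":100},
  {"dx":0,"dy":-16,"dz":5,"spin":0,"grip":100},
  {"dx":0,"dy":-20,"dz":5,"spin":0,"grip":100},
  {"dx":0,"dy":-24,"dz":5,"spin":0,"grip":100},
  {"dx":0,"dy":-28,"dz":5,"spin":0,"grip":100},
  {"dx":0,"dy":-30,"dz":5,"spin":0,"grip":100},
  {"dx":0,"dy":-30,"dz":5,"spin":0,"grip":100},
])

```text
time_s: 29.27
tcp_pos: [0.598, -0.0664, 0.2692]
eef_rot: [-180.0, 0.0, -175.4]
contact_force: [0.1, 0.2, 0.1]
gripper_width: 0.0882
```

```bash
python3 - <<'E'
from h import *
a=r.capture("side");b=r.capture("top");s=r.get_state();print(s["tcp_pos"],s["contact_force"],s["time_s"])
cv2.imwrite("pics/end.png",np.hstack([cv2.resize(a[130:350,180:400],(400,400)),cv2.resize(b[60:280,150:370],(400,400))]))
E
```

```text
[ 0.59839636 -0.06347781  0.26882554] [-0.17702261  0.2496614   0.69425943] 29.3667
```

View pics/end.png

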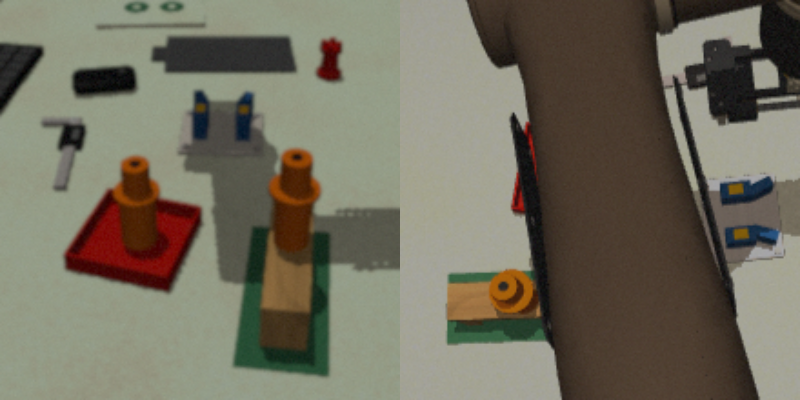

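The side view shows one spindle upright in the tray (139,205 in the crop) and the other upright on the pine ledge (295,200). The bystanders look untouched.

```bash
python3 -c "
from plant import r
print(r.close_job())"
```

```text
the job is handed in; nothing more can be done
None
```

I checked both spindles in the gauge, put each one away and handed the job in at about 29 s; no verdict is reported.

- **First spindle (nearer the robot):** It slid through the gap and out of the plain end with no contact force above the sensor noise. It now stands on the pine ledge, the one on the green strip.
- **Second spindle:** The jaws stopped it at about x = −22 mm in the gauge. The force against the slide was about 7 N with almost none sideways, so both jaws were touching. I backed it off, lifted it clear and stood it in the red tray.

**Last checks:** The final side picture shows both spindles upright in their places. The mouse, rook and caliper look unmoved in that picture; I did not measure them. The gripper is open and clear at z ≈ 0.27 m with no force on it.

**Disagreements:** One measurement of the held spindle, taken while the arm was moving, was about 3 mm off a later one, so I repeated it standing still before the trial. While the second spindle was stopped, the tool crept about 3 mm further at a steady force, probably tilting it slightly in the grip. It looked straight again after lifting.

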